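# Stack a lens bin on its ledges

### The arm

A 6-joint arm with a two-finger parallel gripper is mounted at the origin on the work surface. World frame = base frame: x ahead of the robot, y to its left, z up, the work surface at z = 0. Lengths are in mm, angles in rad, forces in N, time in s.
With the tool pointing down it reaches from about 350 to 975 mm from the base axis. Payload 7.1 kg.
Tool frame: the origin (TCP) lies between the finger pads; the fingertips stand 19 mm ahead of it and the grasp point (between the pads) is the TCP (ctrl.tcp_to_tips is the distance from the TCP to the fingertips, in mm); z points along the fingers, y is the line along which they close (so a half turn about z gives the same grasp; the last joint's range is limited). The gripper opens to 88 mm and grips with 3 to 60 N. Pads are 20 mm wide; open, the fingers measure 115 mm over their backs; the gripper's body (75 mm by 178 mm) begins 61 mm behind the grasp point.
Start: joints at [-1.242, 0.423, 1.63, -0, 1.089, -0.019], TCP at [213.036, -587.555, 214.675] pointing down, gripper open.
Joint ranges: [-3, 3], [-0.9, 2.11], [0.09, 2.58], [-1.31, 4.45], [0.11, 2.69], [-2.54, 2.54]. Speed limits (rad/s): [2.39, 2.39, 3.01, 3.14, 3.14, 3.14].

### API

Orientations are given as a rotation vector (axis times angle).
In Python, from workcell import status, optics, ctrl gives the robot as it stands. The module is installed in compiled form; this text tells all that it offers.
- The arm moves only by the shell command python3 -m inch 'ROWS'. ROWS is JSON, a list that holds one entry, the list of rows, each a list of 7 numbers: the shift along the tool's x, y, z in mm, then the turn, a rotation vector about the tool's x, y, z in rad, then the opening in per cent of the stroke, from 0 (shut) to 100 (fully open). A call has 1 to 20 rows; each row is the pose to reach, as a shift and turn from the pose commanded when the call began, along the tool's axes at that moment; what a row does not reach only later rows make up. A row lasts 1/10 s, in which the tool goes at most 50 mm and 8.59 degrees, less where a joint would pass 70% of its speed; a pose out of reach is approached as far as the arm can. A call with a gripper value outside its range is refused whole. The fingers move at their own pace and stop on an object; the grip force is fixed at half the most. Time passes only in rows, so rows that repeat a pose let the fingers close. It gives the time, the measured TCP pose, the force, the opening and the grip force at its end, in the units of the state.
- status.get_obs(): the state, without advancing time (a new reading comes with each control period).
- optics.get_image(name): name is "scene" or "top" or "wrist"; returns a dict with "frame" (384x512x3 uint8, red, green, blue), "fx", "fy", "cx", "cy" (pixels), "rvec" (rotation vector, rad) and "tvec" (3), from world to camera coordinates, as OpenCV has them; the wrist camera has in their place "hand_eye" (4x4, takes a point from camera to tool coordinates, whose origin is the TCP and whose axes are the flange's). Camera axes: x right, y down, z forward; pixel columns grow to the right and rows downward; lengths in mm; the calibration is good to about 2 mm. A picture is of the moment at which its call begins: read the wrist's pose just before it. There is no depth.
- ctrl.close_job(): hands the job in; it is judged then, once.
The state is a dict: "t": time; "qpos": joint angles; "qvel": joint speeds; "joint_torque": joint torques, N m; "ee_pos": TCP position; "orientation": TCP orientation; "ft_force": force on the tool from outside, world axes, zero at the start; "moment": the same for the moment, N m; "width": finger opening in mm; "grasp_force": force on a finger pad.
Only numpy, scipy, OpenCV 4.12 (cv2) and the standard library are available. Lean on these libraries where they do the work, as an engineer would, in place of code of your own. Each camera call takes 0.05 s, during which the arm holds its last target. There are 200 camera calls.

### The job

Stack the orange bin on top of the blue bin, turned half a turn relative to it so that their white tabs are at opposite ends; otherwise it would nest down onto the lenses below. Set it down gently, without dropping it, so that it stands level on the ledges inside the blue bin's rim, and let go. Leave the blue bin standing where it is and do not disturb the green bin.

Things in the scene. Friction and masses are not known exactly. Their poses are not given: they have to be found in the camera images.
- orange_mid (a point): Centre, half-way up, of the loose orange parts bin (0.2-0.4 kg, balanced). Height 50 mm; upright rim band 140 x 66 mm outside, 3 mm thick, 38 to 50 mm above the underside: grip there, across the 66 mm. Walls taper to a 38 mm wide foot, from 57 mm on the plain side of the centre to 36 mm on the tab side. y: along its length to the end with a white tab; x: across; z: up.
- orange_tab (a point): Middle of the orange bin's white tab (40 mm wide, projecting 13 mm from the rim): 76 mm along y from the bin's centre, 23 mm above it. Axes as the bin's. All three bins are alike but for colour and contents. Two the same way round would nest deep; half a turn apart the upper bin's foot rests on the lower one's ledges.
- blue_mid (a point): Centre, half-way up, of the loose blue bin (0.45 kg) standing on the table, lens cells inside; sizes, axes and tab as the orange bin; both tabs start the same way within 30 degrees. Mouth 134 x 60 mm inside; two full-width ledges (step at the tab end, cross rib) 42 mm above its underside, 8 mm below its rim: with centres in line a bin turned half round stands on them, 42 mm above this one, with 10 mm of play.
- green_mid (a point): Centre, half-way up, of the loose green bin, a bystander (0.22 kg, sizes and axes as the orange one). The three bins stand side by side in any order, lengths across the robot's view. A red finned block and a brass laser housing, about 40 mm high, are bolted down beyond them.
Not all that is in view belongs to the job. Of the things that look like the part that bears orange_mid, the larger one is meant.

How it is judged:
By the outcome, as a careful person would: the job done as asked, in the order asked, and still so for the second after the job is handed in, with the robot touching nothing.
It also fails if it takes over 38 s, if anything falls off the work surface, if the arm or the gripper's body presses on something with over 40 N, if the wrist force passes 120 N, or if a joint passes its speed limit or range.

## Working session

There is one attempt and no reset: what is moved stays moved. The work goes in short steps, Python scripts to look and compute and a shell command to move; the robot and the scene stay as the last step left them, time stands still between calls to the robot, and variables do not carry over. Pictures are saved under pics/ and viewed, at most 10 in all, crops included, and the job is handed in when it is done.

```bash
mkdir -p pics; cat > h.py <<'E'
import numpy as np,cv2
from scipy.spatial.transform import Rotation as R
from workcell import status,optics,ctrl
def cam(n):
    o=status.get_obs(); d=optics.get_image(n)
    if 'hand_eye' in d:
        H=np.array(d['hand_eye']);Rt=R.from_rotvec(o['orientation']).as_matrix()
        Rc=Rt@H[:3,:3]; C=Rt@H[:3,3]+np.array(o['ee_pos'])
    else:
        Rw=R.from_rotvec(np.ravel(d['rvec'])).as_matrix(); Rc=Rw.T; C=-Rc@np.ravel(d['tvec'])
    return d['frame'],(Rc,C,d)
def ray(c,u,v,z):
    Rc,C,d=c; r=Rc@np.array([(u-d['cx'])/d['fx'],(v-d['cy'])/d['fy'],1]); return C+r*(z-C[2])/r[2]
def save(n,f,k=1): cv2.imwrite('pics/'+n+'.png',cv2.resize(f[:,:,::-1],None,fx=k,fy=k,interpolation=cv2.INTER_CUBIC))
E
python3 - <<'E'
from h import *
for n in("scene","top"):
    f,c=cam(n); np.save(n,f); save(n+'0',f,1.5 if n=='top' else 1.5); print(n,c[1],c[0][:,2])
o=status.get_obs();print(o)
E
```

```text
scene [1296.73884029  553.82766133  755.81957917] [-0.65879334 -0.45032269 -0.60266144]
top [465.94929162  45.44340295 983.26385678] [ 0.04689803  0.01532349 -0.99878214]
{'t': 0.1, 'qpos': array([-1.24200393e+00,  4.23810949e-01,  1.63056719e+00, -1.01808180e-05,
        1.08859538e+00, -1.90321906e-02]), 'qvel': array([ 0.00089881, -0.00289595, -0.00210709, -0.00144339,  0.00148474,
        0.00027797]), 'joint_torque': array([ 5.71170604e-04, -5.45613670e+01, -2.74322838e+01,  6.45296322e-02,
        1.87847199e-02, -4.75936235e-05]), 'ee_pos': array([ 212.87695327, -587.10569534,  213.96860673]), 'orientation': array([-3.09285909e+00, -5.43383047e-01,  3.48445561e-04]), 'ft_force': array([-0.24027516, -0.56911283,  0.4249898 ]), 'moment': array([0.00980333, 0.00983853, 0.04258711]), 'grasp_force': 0.0, 'width': 87.67089928821534}
```

View pics/top0.png

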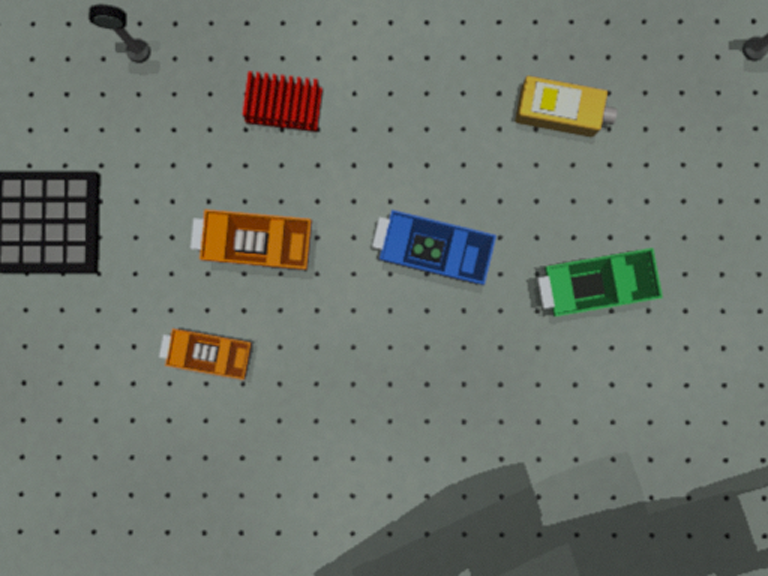

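View pics/scene0.png

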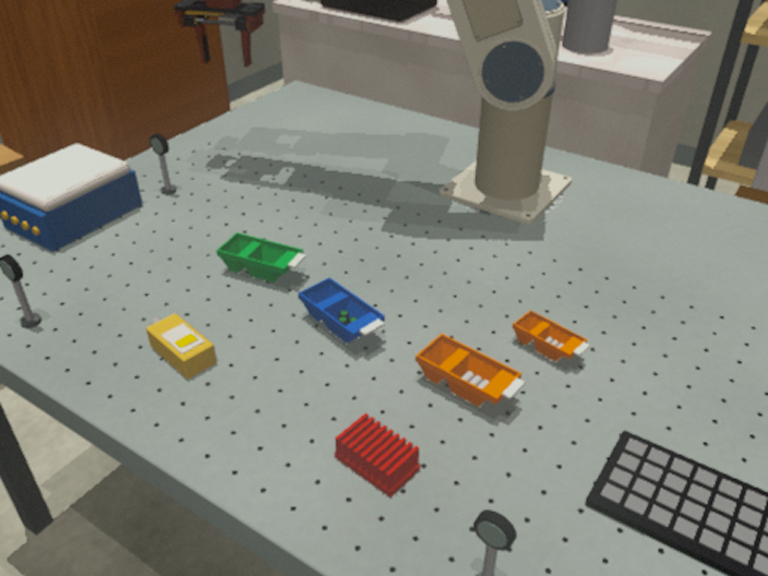

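The top view (768-px scale) has two orange bins. One is large, at (255,240), about 110 px long. The other is small, at (208,353), about 82 px long. The larger one is meant, since it is the same size as the blue bin at (437,247) and the green one at (600,283). All the tabs point left. Next I'll confirm this in a crop and measure.

```bash
cat >> h.py <<'E'
HUE={'orange':(5,20),'blue':(105,125),'green':(55,75)}
def rects(f,c,col,z=50,amin=300):
    h=cv2.cvtColor(f,cv2.COLOR_RGB2HSV); a,b=HUE[col]
    m=cv2.inRange(h,(a,130,40),(b,255,255)); m=cv2.morphologyEx(m,cv2.MORPH_OPEN,np.ones((3,3)))
    out=[]
    for k in cv2.findContours(m,cv2.RETR_EXTERNAL,cv2.CHAIN_APPROX_NONE)[0]:
        if cv2.contourArea(k)<amin: continue
        p=np.array([ray(c,u,v,z)[:2] for u,v in k[:,0]],np.float32)
        (x,y),(w,l),an=cv2.minAreaRect(p); B=cv2.boxPoints(((x,y),(w,l),an))
        e=max((B[1]-B[0],B[2]-B[1]),key=np.linalg.norm); e=e*(1 if e[1]>0 else -1)
        out.append((k[:,0].mean(0).round(),np.round([x,y,max(w,l),min(w,l)],1),round(float(np.degrees(np.arctan2(e[1],e[0]))),1)))
    return out
E
python3 - <<'E'
from h import *
f,c=cam("top")
for k in HUE:
    for r in rects(f,c,k): print(k,*r)
print([ray(c,u,v,50).round() for u,v in((0,0),(511,0),(0,383))])
save('crop',f[125:260,95:225],4)
E
```

```text
orange [139. 236.] [442.2 286.4 104.8  49. ] 79.9
orange [170. 159.] [591.1 226.8 140.9  66.8] 84.8
blue [291. 165.] [580.7 -10.5 139.5  66.5] 76.1
green [404. 188.] [ 535.8 -224.5  140.4   65. ] 99.9
[array([911., 570.,  50.]), array([ 905., -443.,   50.]), array([158., 550.,  50.])]
```

View pics/crop.png

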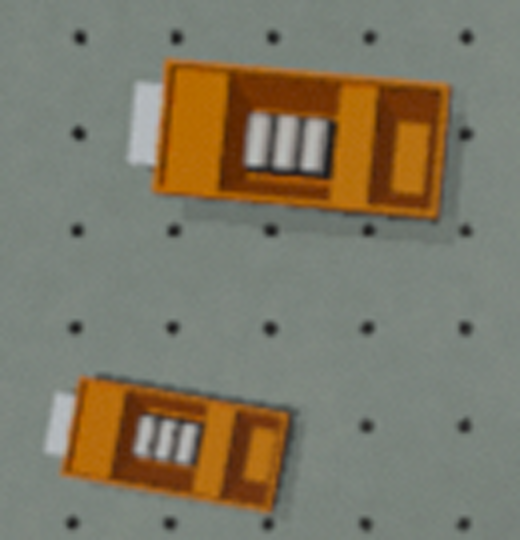

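```bash
cat >> h.py <<'E'
def go(x,y,z,head):  # target TCP, heading (deg) of tool y, tool down
    o=status.get_obs(); A=R.from_rotvec(o['orientation']); t=np.radians(head)
    Y=np.array([np.cos(t),np.sin(t),0]);Z=np.array([0,0,-1.]);B=R.from_matrix(np.c_[np.cross(Y,Z),Y,Z])
    yy=A.as_matrix()[:,1]
    print('t',round(o['t'],2),'pos',o['ee_pos'].round(1),'head',np.degrees(np.arctan2(yy[1],yy[0])).round(2),'q6',round(o['qpos'][5],2),'F',o['ft_force'].round(1),'w',round(o['width'],1))
    print('shift',A.inv().apply(np.array([x,y,z])-o['ee_pos']).round(1),'turn',(A.inv()*B).as_rotvec().round(4))
E
python3 -c "from h import *; go(591,227,160,-5.2)"
```

```text
t 0.15 pos [ 212.9 -587.2  214.1] head -70.07 q6 -0.02 F [-0.7 -0.4  0.2] w 88.0
shift [ 633.  -636.5   54.8] turn [-1.1000e-03 -7.0000e-04 -1.1322e+00]
```

```bash
python3 -m inch '[[[633,-636.5,54.8,0,0,-1.132,100],[633,-636.5,54.8,0,0,-1.132,100],[633,-636.5,54.8,0,0,-1.132,100],[633,-636.5,54.8,0,0,-1.132,100],[633,-636.5,54.8,0,0,-1.132,100],[633,-636.5,54.8,0,0,-1.132,100],[633,-636.5,54.8,0,0,-1.132,100],[633,-636.5,54.8,0,0,-1.132,100],[633,-636.5,54.8,0,0,-1.132,100],[633,-636.5,54.8,0,0,-1.132,100],[633,-636.5,54.8,0,0,-1.132,100],[633,-636.5,54.8,0,0,-1.132,100],[633,-636.5,54.8,0,0,-1.132,100],[633,-636.5,54.8,0,0,-1.132,100],[633,-636.5,54.8,0,0,-1.132,100],[633,-636.5,54.8,0,0,-1.132,100],[633,-636.5,54.8,0,0,-1.132,100],[633,-636.5,54.8,0,0,-1.132,100],[633,-636.5,54.8,0,0,-1.132,100],[633,-636.5,54.8,0,0,-1.132,100]]]'
```

```text
t: 2.15
ee_pos: [590.7, 227.4, 159.0]
orientation: [-2.318, -2.12, 0.002]
ft_force: [-1.1, -0.5, 0.3]
width: 87.5
grasp_force: 0.0
```

```bash
python3 - <<'E'
from h import *
f,c=cam("wrist"); save('w1',f,1)
for r in rects(f,c,'orange'): print(*r)
f,c=cam("top")
for k in('orange','blue'):
    for r in rects(f,c,k): print(k,*r)
go(591,227,45,-5.2)
E
```

```text
[254. 176.] [592.1 225.7 139.2  65.9] 84.7
[ 98. 127.] [451.5 289.  100.4  51.5] 80.2
orange [187. 160.] [588.3 196.   79.1  67. ] 85.0
blue [291. 165.] [580.6 -10.4 139.5  66.1] 76.3
t 2.25 pos [590.3 225.6 159.4] head -5.23 q6 0.44 F [ 0.2  0.4 -0.1] w 87.9
shift [  1.5   0.7 114.4] turn [-0.0014  0.0009 -0.0005]
```

View pics/w1.png

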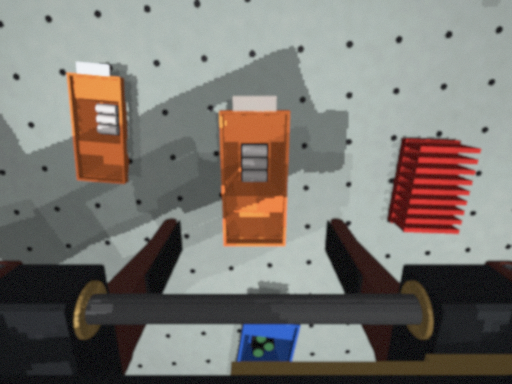

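The wrist view shows the large orange bin at (254,176), its tab at the top at (254,103). The fingers straddle it, and the position agrees with the top view to about 1 mm. I'll descend and grip.

```bash
python3 -m inch '[[[-1,1,30,0,0,0,100],[-1,1,60,0,0,0,100],[-1,1,85,0,0,0,100],[-1,1,105,0,0,0,100],[-1,1,114.5,0,0,0,100],[-1,1,114.5,0,0,0,100],[-1,1,114.5,0,0,0,60],[-1,1,114.5,0,0,0,60],[-1,1,114.5,0,0,0,60],[-1,1,114.5,0,0,0,60],[-1,1,114.5,0,0,0,60],[-1,1,114.5,0,0,0,60],[-1,1,114.5,0,0,0,60]]]'; python3 -c "from h import *; go(591,226,65,94.8)"
```

```text
t: 3.55
ee_pos: [592.1, 225.6, 45.4]
orientation: [-2.32, -2.118, 0.0]
ft_force: [0.4, -0.5, 0.1]
width: 52.3
grasp_force: 0.0
t 3.55 pos [592.1 225.6  45.4] head -5.21 q6 0.44 F [ 0.4 -0.5  0.1] w 52.3
shift [  0.3  -1.1 -19.6] turn [-0.     -0.     -1.7454]
```

The fingers closed past 66 mm with no grip force. I'll look before doing anything else.

```bash
python3 - <<'E'
from h import *
f,c=cam("wrist"); g,d=cam("scene"); print(np.array(c[2]['hand_eye']).round(3))
save('w2',np.hstack([cv2.resize(f,(400,300)),cv2.resize(g[190:310,240:400],(400,300))]),1)
for r in rects(f,c,'orange'): print(*r)
E
```

```text
[[   0.      -0.956   -0.295   80.788]
 [   1.       0.       0.       1.088]
 [  -0.      -0.295    0.956 -169.946]
 [   0.       0.       0.       1.   ]]
[252. 203.] [593.4 237.6 115.8  67.5] 85.2
[ 25. 144.] [472.6 284.4 101.1  38.1] 70.5
```

View pics/w2.png

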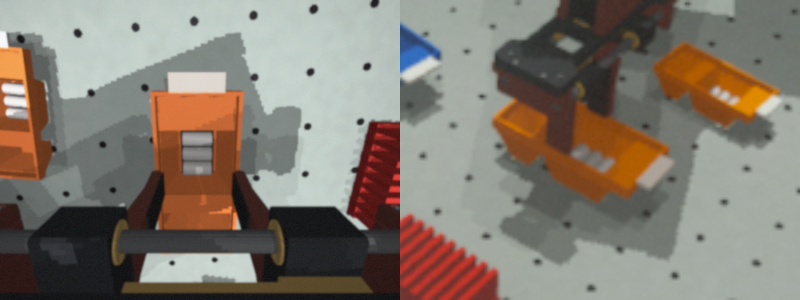

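```bash
python3 - <<'E'
from h import *
f,c=cam("wrist"); g,d=cam("scene")
o=status.get_obs(); print(o['width'],o['grasp_force'],o['ft_force'])
a=cv2.resize(f[180:330,140:370],(400,400*150//230),interpolation=cv2.INTER_CUBIC);b=cv2.resize(g[205:275,275:345],(400,400),interpolation=cv2.INTER_CUBIC)
a=np.pad(a,((0,400-len(a)),(0,0),(0,0))); save('w3',np.hstack([a,b]))
E
```

```text
53.02983953969076 0.0 [-0.04210079 -0.19466962 -0.31485186]
```

View pics/w3.png

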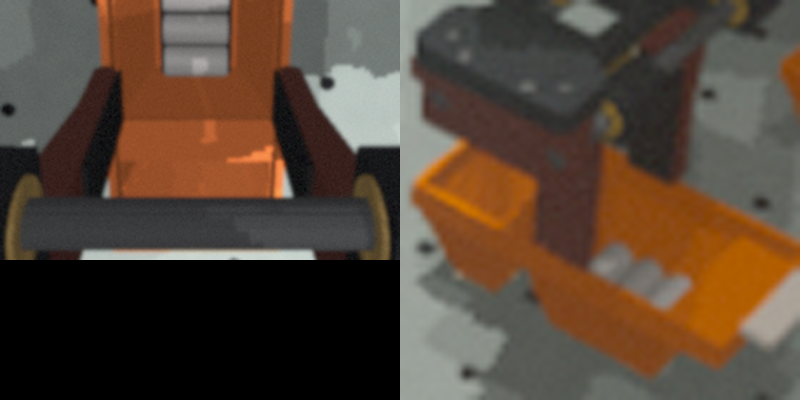

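```bash
python3 - <<'E'
from h import *
f,c=cam("scene"); d=c[2]; print(ctrl.tcp_to_tips)
def pr(n,p):
    q=c[0].T@(np.array(p,float)-c[1]); u,v=d['fx']*q[0]/q[2]+d['cx'],d['fy']*q[1]/q[2]+d['cy']; print(n,p,'crop',round(400+(u-275)*5.714),round((v-205)*5.714))
for y in(216,236):
  for x in(625,622): pr('rim',(x,y,50))
  for x in(618,630): 
    for z in(26,45,55,65): pr('tip',(x,y,z))
for x in (559,562): pr('farrim',(x,226,50))
for z in(26,45,60): pr('fartip',(566,226,z))
E
```

```text
19.0
rim (625, 216, 50) crop 543 254
rim (622, 216, 50) crop 547 250
tip (618, 216, 26) crop 549 290
tip (618, 216, 45) crop 552 253
tip (618, 216, 55) crop 553 234
tip (618, 216, 65) crop 555 214
tip (630, 216, 26) crop 533 308
tip (630, 216, 45) crop 536 272
tip (630, 216, 55) crop 537 252
tip (630, 216, 65) crop 539 232
rim (625, 236, 50) crop 590 275
rim (622, 236, 50) crop 594 271
tip (618, 236, 26) crop 595 311
tip (618, 236, 45) crop 598 274
tip (618, 236, 55) crop 600 255
tip (618, 236, 65) crop 602 235
tip (630, 236, 26) crop 579 329
tip (630, 236, 45) crop 583 293
tip (630, 236, 55) crop 584 273
tip (630, 236, 65) crop 586 253
farrim (559, 226, 50) crop 650 167
farrim (562, 226, 50) crop 647 171
fartip (566, 226, 26) crop 637 223
fartip (566, 226, 45) crop 641 187
fartip (566, 226, 60) crop 644 158
```

```bash
python3 - <<'E'
from h import *
f,c=cam("wrist"); d=c[2]; H=np.array(d['hand_eye']); print(d['fx'],d['cx'],d['cy'])
for u,v in((203,219),(301,219),(192,219),(312,219)):
    r=H[:3,:3]@[(u-d['cx'])/d['fx'],(v-d['cy'])/d['fy'],1]
    for X in(10,-10): print(u,v,X,(H[:3,3]+r*(X-H[0,3])/r[0]).round(1))
E
```

```text
292.58990904900526 253.2092180987643 186.10011370552397
203 219 10 [ 10.  -29.   -7.7]
203 219 -10 [-10.  -37.6  38.1]
301 219 10 [10.  29.9 -7.7]
301 219 -10 [-10.   38.   38.2]
192 219 10 [ 10.  -35.6  -7.7]
192 219 -10 [-10.  -46.   38.1]
312 219 10 [10.  36.5 -7.7]
312 219 -10 [-10.   46.5  38.2]
```

The fingertips project to about z = 53 in both views, and the fingers closed without touching the rim. So the real tips end about 8 mm behind the reported TCP rather than 19 mm ahead of it. A TCP z of about 23 is safe either way, because even tips 19 mm ahead would still clear the table. I'll reopen, go down another 22 mm and close.

```bash
python3 -m inch '[[[0,0,0,0,0,0,100],[0,0,0,0,0,0,100],[0,0,0,0,0,0,100],[0,0,0,0,0,0,100],[0,0,0,0,0,0,100],[0,0,6,0,0,0,100],[0,0,12,0,0,0,100],[0,0,17,0,0,0,100],[0,0,22,0,0,0,100],[0,0,22,0,0,0,100],[0,0,22,0,0,0,60],[0,0,22,0,0,0,60],[0,0,22,0,0,0,60],[0,0,22,0,0,0,60],[0,0,22,0,0,0,60],[0,0,22,0,0,0,60],[0,0,22,0,0,0,60]]]'; python3 -c "from h import *; go(591,226,65,94.8)"
```

```text
t: 5.55
ee_pos: [592.2, 225.5, 23.6]
orientation: [2.32, 2.118, 0.0]
ft_force: [-0.3, 0.5, 3.4]
width: 65.6
grasp_force: 30.0
t 5.55 pos [592.2 225.5  23.6] head -5.21 q6 0.44 F [-0.3  0.5  3.4] w 65.6
shift [  0.3  -1.3 -41.4] turn [ 3.0000e-04  1.0000e-04 -1.7456e+00]
```

Gripped: width 65.6 mm, force 30 N. With joint 6 limited, the 171° turn needs a regrasp. I'll turn the bin 100° on the spot, set it down, flip the gripper and grip again.

```bash
python3 -m inch '[[[0,0,-5,0,0,0,60],[0,0,-12,0,0,-0.05,60],[0,0,-18,0,0,-0.17,60],[0,0,-20,0,0,-0.3,60],[0,0,-20,0,0,-0.44,60],[0,0,-20,0,0,-0.58,60],[0,0,-20,0,0,-0.72,60],[0,0,-20,0,0,-0.86,60],[0,0,-20,0,0,-1.0,60],[0,0,-20,0,0,-1.14,60],[0,0,-20,0,0,-1.28,60],[0,0,-20,0,0,-1.42,60],[0,0,-20,0,0,-1.54,60],[0,0,-20,0,0,-1.65,60],[0,0,-20,0,0,-1.72,60],[0,0,-20,0,0,-1.745,60],[0,0,-15,0,0,-1.745,60],[0,0,-9,0,0,-1.745,60],[0,0,-5,0,0,-1.745,60],[0,0,-5,0,0,-1.745,60]]]'; python3 - <<'E'
from h import *
f,c=cam("wrist"); save('w4',f); print(status.get_obs()['moment'],status.get_obs()['grasp_force'])
for r in rects(f,c,'orange',55): print(*r)
go(592,226,24,94.8)
E
```

```text
t: 7.55
ee_pos: [591.4, 225.2, 27.3]
orientation: [0.13, -3.137, 0.001]
ft_force: [-0.8, 0.2, -2.6]
width: 65.7
grasp_force: 30.0
[ 0.03934207 -0.15103566 -0.00379659] 29.99931424856186
[253. 336.] [650.2 229.6  64.5  18.8] 94.8
[253. 203.] [571.  222.8  98.2  67.3] 4.8
[432.  13.] [474.6 289.6  71.6  16.2] 94.7
t 7.6 pos [591.7 225.3  27.7] head 94.74 q6 -1.31 F [-0.1 -0.8 -2.4] w 65.7
shift [-0.4  0.6  3.7] turn [-0.0003 -0.0011 -0.001 ]
```

View pics/w4.png

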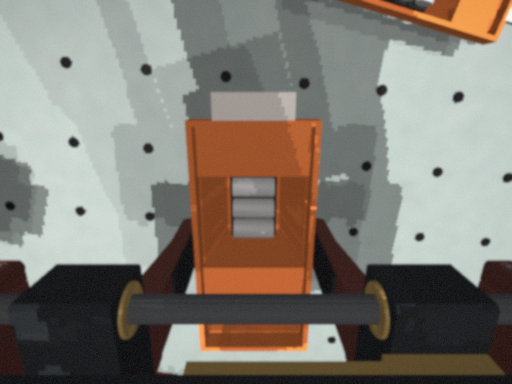

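The bin is held level, with its tab at (253,105) in the image. Lower it, release, rise and flip the gripper.

```bash
python3 -m inch '[[[0,0,2.5,0,0,0,60],[0,0,4.2,0,0,0,60],[0,0,5,0,0,0,60],[0,0,5,0,0,0,60],[0,0,5,0,0,0,100],[0,0,5,0,0,0,100],[0,0,5,0,0,0,100],[0,0,5,0,0,0,100],[0,0,-10,0,0,0,100],[0,0,-30,0,0,0,100],[0,0,-40,0,0,0,100],[0,0,-40,0,0,0.14,100],[0,0,-40,0,0,0.28,100],[0,0,-40,0,0,0.42,100],[0,0,-40,0,0,0.56,100],[0,0,-40,0,0,0.7,100],[0,0,-40,0,0,0.84,100],[0,0,-40,0,0,0.98,100],[0,0,-40,0,0,1.12,100],[0,0,-40,0,0,1.26,100]]]'; python3 -c "from h import *; go(592,226,67,-85.2)"
```

```text
t: 9.6
ee_pos: [592.3, 225.6, 69.1]
orientation: [1.751, 2.608, 0.001]
ft_force: [0.6, 0.0, -0.0]
width: 87.7
grasp_force: 0.0
t 9.6 pos [592.3 225.6  69.1] head 22.24 q6 -0.04 F [ 0.6  0.  -0. ] w 87.7
shift [ 0.5 -0.1  2.1] turn [ 6.0000e-04 -7.0000e-04  1.8752e+00]
```

```bash
python3 -m inch '[[[0,0,0,0,0,0.14,100],[0,0,0,0,0,0.28,100],[0,0,0,0,0,0.42,100],[0,0,0,0,0,0.56,100],[0,0,0,0,0,0.7,100],[0,0,0,0,0,0.84,100],[0,0,0,0,0,0.98,100],[0,0,0,0,0,1.12,100],[0,0,0,0,0,1.26,100],[0,0,0,0,0,1.4,100],[0,0,0,0,0,1.54,100],[0,0,0,0,0,1.68,100],[0,0,0,0,0,1.8,100],[0,0,0,0,0,1.875,100],[0,0,15,0,0,1.875,100],[0,0,30,0,0,1.875,100],[0,0,40,0,0,1.875,100],[0,0,45,0,0,1.875,100],[0,0,45,0,0,1.875,100],[0,0,45,0,0,1.875,60]]]'; python3 -m inch '[[[0,0,0,0,0,0,60],[0,0,0,0,0,0,60],[0,0,0,0,0,0,60],[0,0,0,0,0,0,60],[0,0,0,0,0,0,60],[0,0,0,0,0,0,60]]]'; python3 -c "from h import *; go(581,-10.5,110,-13.8)"
```

```text
t: 11.6
ee_pos: [592.1, 225.5, 23.2]
orientation: [3.138, 0.141, -0.0]
ft_force: [-0.3, 0.0, 0.7]
width: 83.2
grasp_force: 0.0
t: 12.2
ee_pos: [592.5, 225.7, 23.9]
orientation: [-3.138, -0.141, -0.001]
ft_force: [-1.2, -1.1, 5.1]
width: 65.7
grasp_force: 30.0
t 12.2 pos [592.5 225.7  23.9] head -84.85 q6 1.83 F [-1.2 -1.1  5.1] w 65.7
shift [-32.6 234.2 -86.2] turn [ 4.0000e-04 -1.0000e-03 -1.2401e+00]
```

Regripped. Lift, carry over the blue bin and finish the turn.

```bash
python3 -m inch '[[[0,0,-10,0,0,0,60],[0,0,-30,0,0,0,60],[0,0,-52,0,0,0,60],[-1,8,-72,0,0,-0.03,60],[-3,22,-82,0,0,-0.12,60],[-6,42,-85,0,0,-0.24,60],[-9,65,-85,0,0,-0.37,60],[-12,90,-85,0,0,-0.5,60],[-16,115,-85,0,0,-0.63,60],[-20,140,-85,0,0,-0.76,60],[-23,165,-85,0,0,-0.89,60],[-26,188,-85,0,0,-1.01,60],[-29,208,-85,0,0,-1.11,60],[-31,222,-85,0,0,-1.18,60],[-32,230,-85,0,0,-1.22,60],[-32.6,234,-85,0,0,-1.24,60],[-32.6,234,-85,0,0,-1.24,60],[-32.6,234,-85,0,0,-1.24,60]]]'; python3 - <<'E'
from h import *
f,c=cam("wrist"); g,d=cam("scene"); t,e=cam("top")
for r in rects(f,c,'orange',133,800): print('w',*r)
for r in rects(t,e,'orange',133,800)+rects(t,e,'blue',50,100)+rects(f,c,'blue',50,100): print(*r)
save('w5',np.hstack([cv2.resize(f,(400,300)),cv2.resize(g[140:260,170:330],(400,300))]))
go(581,-10.5,66,-13.8)
E
```

```text
t: 14.0
ee_pos: [580.5, -10.2, 108.4]
orientation: [-2.473, -1.937, 0.0]
ft_force: [-0.6, -0.0, -2.4]
width: 65.9
grasp_force: 30.0
w [253. 336.] [566.8 -70.4  66.3  21.6] 166.2
w [254. 204.] [586.5   8.8  99.4  68.5] 75.7
[139. 236.] [444.3 265.   95.5  44.7] 79.9
t 14.15 pos [580.6 -10.  108.4] head -13.8 q6 0.2 F [-0.4 -0.7 -2.6] w 66.0
shift [-0.4  0.5 42.4] turn [-0.0001 -0.0001  0.0001]
```

View pics/w5.png

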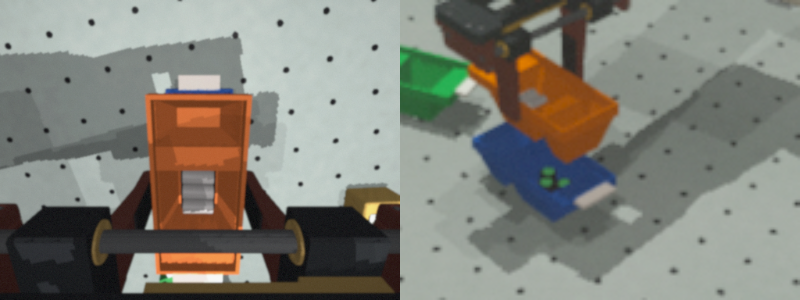

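Orange hangs turned half round over blue. Its tab is at the near end (200,278 in the wrist half) and the blue tab is at the far end (200,82). The offset along the length is about 1.5 mm, well within the play. Lowering.

```bash
python3 -m inch '[[[0.5,0.2,6,0,0,0,60],[1,0.5,14,0,0,0,60],[1,0.5,22,0,0,0,60],[1,0.5,29,0,0,0,60],[1,0.5,34,0,0,0,60],[1,0.5,37.5,0,0,0,60],[1,0.5,39.5,0,0,0,60],[1,0.5,40.5,0,0,0,60],[1,0.5,41,0,0,0,60],[1,0.5,41,0,0,0,60]]]'; python3 -c "from h import *; go(581,-10.5,66,-13.8)"
```

```text
t: 15.15
ee_pos: [581.5, -9.6, 67.6]
orientation: [2.472, 1.938, 0.0]
ft_force: [-0.9, 0.3, -2.1]
width: 65.3
grasp_force: 30.0
t 15.15 pos [581.5  -9.6  67.6] head -13.81 q6 0.2 F [-0.9  0.3 -2.1] w 65.3
shift [-1.  -0.3  1.6] turn [ 0.0004 -0.0001 -0.0002]
```

Still hanging free, with the full weight on the wrist. Lower in small steps until the force changes.

```bash
python3 -m inch '[[[0,0,0.5,0,0,0,60],[0,0,1,0,0,0,60],[0,0,1,0,0,0,60]]]' | grep -E "ee_pos|ft"; python3 -m inch '[[[0,0,0.4,0,0,0,60],[0,0,0.8,0,0,0,60],[0,0,0.8,0,0,0,60]]]' | grep -E "ee_pos|ft"
```

```text
ee_pos: [581.3, -9.6, 66.4]
ft_force: [-0.2, 0.7, -2.1]
ee_pos: [581.5, -9.6, 66.0]
ft_force: [-2.1, 0.0, 2.8]
```

Contact came at the expected height, 42 mm above its table pose. Release and rise.

```bash
python3 -m inch '[[[0,0,0,0,0,0,60],[0,0,0,0,0,0,75],[0,0,0,0,0,0,82],[0,0,0,0,0,0,88],[0,0,0,0,0,0,94],[0,0,0,0,0,0,100],[0,0,0,0,0,0,100],[0,0,-4,0,0,0,100],[0,0,-15,0,0,0,100],[0,0,-35,0,0,0,100],[0,0,-60,0,0,0,100],[0,0,-90,0,0,0,100],[0,0,-115,0,0,0,100],[0,0,-120,0,0,0,100],[0,0,-120,0,0,0,100]]]'; python3 - <<'E'
from h import *
f,c=cam("wrist"); g,d=cam("scene")
for r in rects(f,c,'orange',92,800)+rects(f,c,'blue',50,60): print(*r)
save('w6',np.hstack([cv2.resize(f,(400,300)),cv2.resize(g[140:260,170:330],(400,300))]))
E
```

```text
t: 17.25
ee_pos: [582.0, -9.7, 186.9]
orientation: [2.471, 1.937, 0.003]
ft_force: [-0.1, -0.0, -0.2]
width: 87.7
grasp_force: 0.0
[252. 179.] [582.4 -10.2 138.9  66.2] 76.2
```

View pics/w6.png

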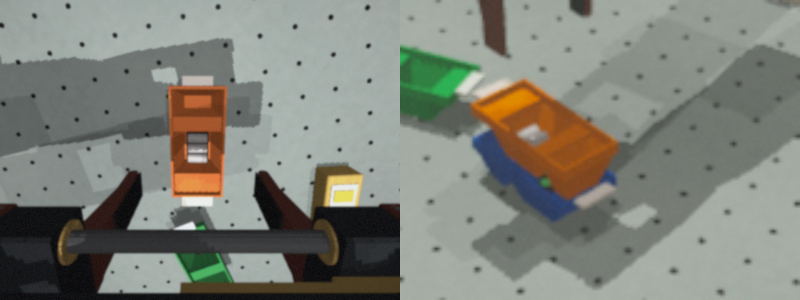

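The picture shows orange standing square and level on blue, with tabs at opposite ends: (197,80) and (197,200) in the wrist half. At z = 92 its rim measures 139 x 66 mm, centred about 2 mm from blue's centre, so it is at the right height. Green looks untouched.

```bash
python3 -c "from h import *; print(ctrl.close_job())"
```

```text
the job is handed in; nothing more can be done
None
```

The orange bin stands level on the blue bin's ledges, turned half a turn so the tabs are at opposite ends; it is released, the green bin looked undisturbed, and I handed the job in at about 17 s (no verdict was returned).

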